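# Try out the candle warmer

## Task

Try out the shop's candle warmer: first set the candle tin down, upright and whole on the warmer's round plate (do not drop it). Then pull the warmer's knob switch out until it snaps into its out position, let go so that it stays out by itself for a second, and push it fully home again. Leave the candle on the plate, and do not disturb the soaps and the matchbox.

Things in the scene. Friction and masses are not known exactly. Their poses are not given: they have to be found in the camera images.
- warmer: Candle warmer, fixed: light wooden wedge-shaped casing, 176 mm deep (its x), 130 wide (y), 56 high. Origin: centre of its footprint on the table; z up, x from front to back. The rear 112 mm is a flat deck that carries the round plate; the front is a panel sloping at 30 degrees, from 18 mm high at x = -88 mm to 56 mm at x = -24 mm, with the knob switch square to its middle.
- plate_center (a point): Centre of the upper face of the warmer's dark steel plate (94 mm across, flat, no rim, 60 mm above the table); axes as the warmer's.
- knob_end (a point): Centre of the outer end of the knob switch; moves with it. z: the pull direction, square to the panel, 30 degrees from vertical, leaning to the warmer's front; y: the warmer's y. Knob: dark wooden cylinder, 24 mm across, 26 long, on a thin stem; when home its end is 36 mm and its underside 10 mm off the panel (a 22 mm bezel, 3 high, and 13 mm collar, 6 high, lie under it).
- pull_knob (a joint): Travel of the knob along its z axis: 0 = pushed home (off), 0.015 m = out stop (on). A detent holds it at both ends: moving it takes about 7 N, most at 3 mm from either end; past the middle (7.5 mm) it snaps on to the other end and stays there. Stops at both ends are hard.
- candle: Loose candle tin, a round tin 57 mm across and 39 mm high, sage green with a pale band, about 0.2 kg. Origin: centre of its underside; z up.
- soap_back: Bystander: pink-grey bar of soap, 51 x 75 x 25 mm, lying behind the work. Origin: centre of its underside.
- soap_front: Bystander: greenish bar of soap, 51 x 75 x 25 mm, lying near the table's front edge. Origin: centre of its underside.
- matchbox: Bystander: red matchbox, 36 x 54 x 14 mm, lying behind the work. Origin: centre of its underside.
Things that resemble listed ones, but are neither listed nor needed, are in the scene too. Several things look just like the candle: the one meant starts nearest to the robot's base.

How it is judged:
By the outcome, as a careful person would: the job done as asked, in the order asked, and still so for the second after the job is handed in, with the robot touching nothing.
It also fails if it takes over 51 s, if anything falls off the work surface, if the arm or the gripper's body presses on something with over 40 N, if the wrist force passes 120 N, or if a joint passes its speed limit or range.

## Robot

A 7-joint arm with a two-finger parallel gripper is mounted at the origin on a cart in front of the work surface, level with it; the furniture and walls round the work are solid. World frame = base frame: x ahead of the robot, y to its left, z up, the work surface at z = 0. Lengths are in m, angles in rad, forces in N, time in s.
With the tool pointing down it reaches from about 0.4 to 0.85 m from the base axis. Payload 4.5 kg.
Tool frame: the origin (TCP) lies midway between the tips of the shut fingers; the grasp point (between the pads) lies 19 mm behind it; z points along the fingers, y is the direction in which the jaws open and shut (so a half turn about z gives the same grasp; the last joint's range is limited). The gripper opens to 88 mm and grips with 3 to 60 N. Pads are 18 mm wide; open, the fingers measure 123 mm over their backs; the gripper's body (75 mm by 187 mm) begins 45 mm behind the grasp point.
Start: joints at [1.358, 0.689, -0.195, 1.565, 0.157, 0.902, -0.215], TCP at [0.153, -0.606, 0.239] pointing down, gripper open.
Joint ranges: [-3.01, 3.01], [-0.46, 2.08], [-1.47, 1.51], [0.13, 2.56], [-1, 4.14], [0.04, 2.09], [-2.66, 2.66]. Speed limits (rad/s): [2.57, 2.57, 3.14, 3.14, 3.14, 3.14, 3.14].

## Interface

Orientations are given as [roll, pitch, yaw] about the fixed x, y, z axes, in that order (R = Rz(yaw) Ry(pitch) Rx(roll)).
In Python, from rig import env gives the robot as it stands. The module is installed in compiled form; this text tells all that it offers.
- The arm moves only by the tool arm_command, never from a script. Its argument "moves" is a list of rows, each an object with "dp": the shift along the tool's x, y, z in mm, a list of three; "twist": the turn about the tool's z in rad; "fingers": the opening, from -1 (shut) to 1 (fully open). A call has 1 to 20 rows; each row is the pose to reach, as a shift and turn from the pose measured when the call began, along the tool's axes at that moment; what a row does not reach only later rows make up. A row lasts 1/10 s, in which the tool goes at most 50 mm and 8.59 degrees, less where a joint would pass 70% of its speed; a pose out of reach is approached as far as the arm can. A call with a gripper value outside its range is refused whole. The fingers move at their own pace and stop on an object; "force" is the grip in N (left out, the last holds). Time passes only in rows, so rows that repeat a pose let the fingers close. It gives the time, the measured TCP pose, the force and the opening at its end, in the units of the state.
- env.get_obs(): the state, without advancing time (a new reading comes with each control period).
- env.get_image(name): name is "side" or "top"; returns (picture, depth): 480x640x3 uint8, blue, green, red; 480x640 float32, m along the optical axis (not along the pixel's ray), 0 where there is no reading.
- env.camera_model(name): a dict with "fx", "fy", "cx", "cy" (pixels), "origin" and "rotation" of the camera in the world. Camera axes: x right, y up, looking along -z (the intrinsics and any distortion apply to the point x, -y, -z); pixel columns grow to the right and rows downward; lengths in m; the calibration is good to about 2 mm. A picture is of the moment at which its call begins. camera_model takes no time and is no camera call.
- env.finish_job(): hands the job in, once; it reports no verdict.
The state is a dict: "time": time; "q": joint angles; "qd": joint speeds; "effort": joint torques, N m; "tcp_pos": TCP position; "eef_rot": TCP orientation; "contact_force": force on the tool from outside, world axes, zero at the start; "torque": the same for the moment, N m; "opening": finger opening in m.
Only numpy, scipy, OpenCV 4.12 (cv2) and the standard library are available. Lean on these libraries where they do the work, as an engineer would, in place of code of your own. Each camera call takes 0.05 s, during which the arm holds its last target.

## Working session

There is one attempt and no reset: what is moved stays moved. The work goes in short steps, Python scripts to look and compute and a tool call to move; the robot and the scene stay as the last step left them, time stands still between calls to the robot, and variables do not carry over. Pictures are saved under pics/ and viewed, and the job is handed in when it is done.

Besides the shell and the picture viewer there is one more tool, called after "Request:" as name([rows], argument=value, ...), one row to a line, values as JSON. arm_command: Moves the arm, as the interface text tells. Its arguments: {"type":"object","properties":{"moves":{"type":"array"},"force":{"type":"number"}},"required":["moves"]}

```bash
mkdir -p pics; ls; python3 - <<'E'
from rig import env
import cv2,numpy as np
o=env.get_obs()
for k,v in o.items(): print(k,np.round(v,4))
for n in("side","top"):
    m=env.camera_model(n); print(n,m)
    p,d=env.get_image(n); cv2.imwrite(f"pics/{n}0.png",p); np.save(f"{n}0.npy",d)
E
```

```text
pics
time 0.0
q [ 1.3578  0.69   -0.1945  1.5663  0.1573  0.9025 -0.2151]
qd [-0.0007  0.0017 -0.0011 -0.0004  0.0002  0.0023  0.0013]
effort [-3.00000e-04 -5.27569e+01 -1.26690e+00 -1.53428e+01 -5.26000e-02
  6.60000e-03  2.00000e-04]
tcp_pos [ 0.1525 -0.6055  0.2379]
eef_rot [-3.1398e+00  1.0000e-04  2.4690e-01]
contact_force [-0.6822  0.2483  0.4148]
torque [ 0.0372  0.0028 -0.0377]
opening 0.0879
side {'fx': 578.1490540162988, 'fy': 578.1490540162988, 'cx': 312.8004337499209, 'cy': 237.92511511479776, 'origin': array([ 0.39142075, -1.22267985,  0.4235782 ]), 'rotation': array([ 1.21682165,  0.01900221, -0.16640874])}
top {'fx': 540.3175525020107, 'fy': 540.3175525020107, 'cx': 322.9632860312106, 'cy': 245.68450935855395, 'origin': array([ 0.47090259, -0.28899609,  1.10725406]), 'rotation': array([ 0.0778304 ,  0.00608175, -1.60003674])}
```

View pics/side0.png

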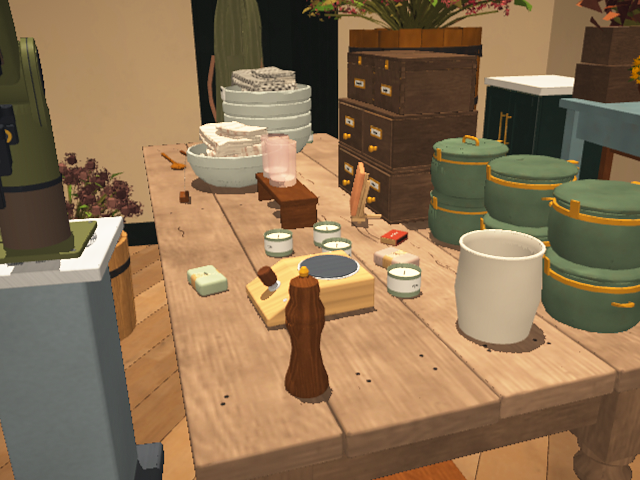

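View pics/top0.png

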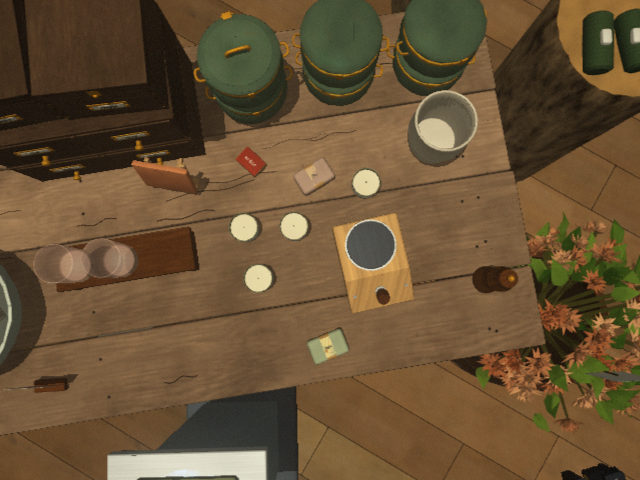

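```bash
cat > h.py <<'E'
import numpy as np,cv2
from scipy.spatial.transform import Rotation as Ro
from rig import env
def cam(n):
    m=env.camera_model(n); return m,Ro.from_euler('xyz',m['rotation']).as_matrix(),np.array(m['origin'])
def ray(n,u,v,z):
    m,R,o=cam(n); d=R@np.array([(u-m['cx'])/m['fx'],-(v-m['cy'])/m['fy'],-1.]); return o+d*(z-o[2])/d[2]
def proj(n,P):
    m,R,o=cam(n); p=R.T@(np.array(P)-o); return np.array([m['cx']+m['fx']*p[0]/-p[2],m['cy']+m['fy']*p[1]/p[2]])
def deproj(n,d,u,v):
    m,R,o=cam(n); z=d[v,u]; return o+R@np.array([(u-m['cx'])/m['fx']*z,-(v-m['cy'])/m['fy']*z,-z])
E
python3 - <<'E'
from h import *
p=cv2.imread('pics/top0.png'); d=np.load('top0.npy')
hsv=cv2.cvtColor(p,cv2.COLOR_BGR2HSV)
# candles: pale tops
m=cv2.inRange(hsv,(18,20,170),(45,110,255))
n,l,s,c=cv2.connectedComponentsWithStats(m)
for i in range(1,n):
    if s[i,4]>150:
        P=ray('top',*c[i],0.039); print('pale',np.round(c[i],1),s[i],np.round(P,4),np.round(np.hypot(*P[:2]),3), np.round(deproj('top',d,int(c[i][0]),int(c[i][1])),4))
# plate
m=cv2.inRange(hsv,(0,0,0),(180,90,95)); m[:, :325]=0;m[:,410:]=0;m[:205]=0;m[280:]=0
cs,_=cv2.findContours(m,0,1); k=max(cs,key=cv2.contourArea); e=cv2.fitEllipse(k); print('plate',e,ray('top',*e[0],0.06),deproj('top',d,370,245))
cv2.imwrite('pics/crop0.png',cv2.resize(p[140:380,210:440],None,fx=2.4,fy=2.4,interpolation=cv2.INTER_CUBIC))
s_=cv2.imread('pics/side0.png');cv2.imwrite('pics/crops0.png',cv2.resize(s_[210:340,170:440],None,fx=2.9,fy=2.9,interpolation=cv2.INTER_CUBIC))
for (u,v) in [(383,296),(490,278),(508,280),(327,346),(314,176),(251,160)]: print(u,v,np.round(deproj('top',d,u,v),3))
E
```

```text
pale [439.9 129.3] [ 415   91   63   60 1167] [ 0.7824 -0.5273  0.039 ] 0.944 [ 0.7931 -0.5331  0.0046]
pale [365.7 182.1] [353 170  27  25 527] [ 0.6794 -0.3742  0.039 ] 0.776 [ 0.6805 -0.3731  0.0347]
pale [293.5 225.7] [281 213  26  26 545] [ 0.596  -0.2276  0.039 ] 0.638 [ 0.5975 -0.2265  0.0381]
pale [243.4 226.9] [231 214  26  27 540] [ 0.5966 -0.1277  0.039 ] 0.61 [ 0.5994 -0.1257  0.0304]
pale [369.8 246.2] [345 219  52  52 286] [ 0.5506 -0.3776  0.039 ] 0.668 [ 0.5498 -0.3748  0.0558]
pale [257.9 277.9] [245 265  27  27 556] [ 0.4944 -0.1545  0.039 ] 0.518 [ 0.4964 -0.1518  0.0311]
pale [188.8 464.6] [ 108  451  158   29 3592] [ 0.1395 -0.0145  0.039 ] 0.14 [ 0.1288 -0.003   0.0008]
plate ((370.2655029296875, 244.6967010498047), (45.9066276550293, 46.04185104370117), 18.04857063293457) [ 0.55192207 -0.37696106  0.06      ] [ 0.55129461 -0.37636791  0.06067541]
383 296 [ 0.452 -0.396  0.076]
490 278 [ 0.48  -0.591  0.108]
508 280 [ 0.475 -0.607  0.158]
327 346 [ 0.356 -0.287  0.021]
314 176 [ 0.698 -0.271  0.026]
251 160 [ 0.737 -0.142  0.015]
```

View pics/crop0.png

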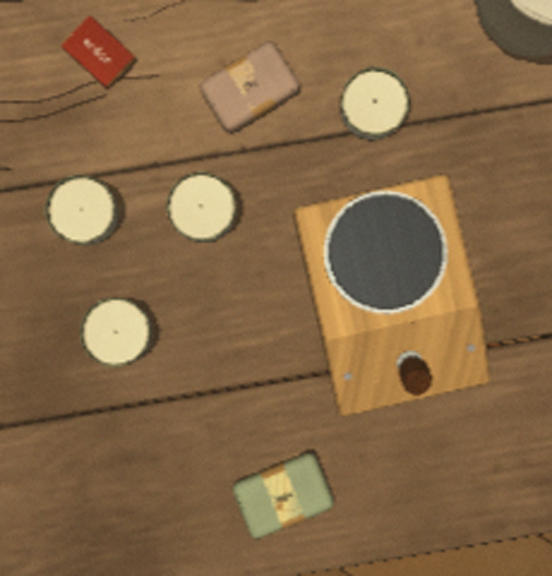

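View pics/crops0.png

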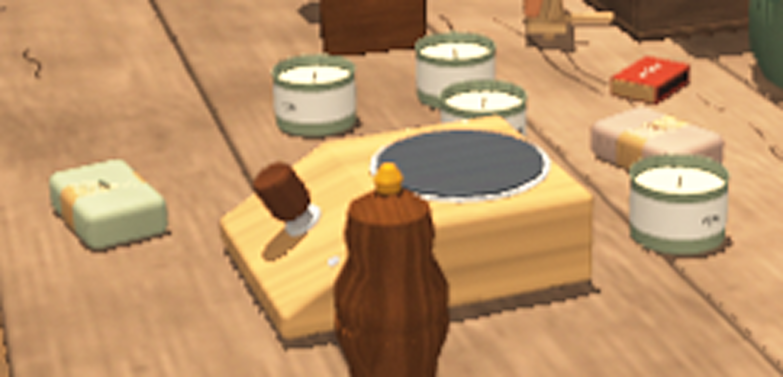

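```bash
python3 - <<'E'
from h import *
p=cv2.imread('pics/top0.png'); d=np.load('top0.npy')
# heights via depth map -> xyz image
m,R,o=cam('top'); v,u=np.mgrid[:480,:640]
P=np.stack([(u-m['cx'])/m['fx']*d,-(v-m['cy'])/m['fy']*d,-d],-1)@R.T+o
z=P[...,2]
r=(np.hypot(P[...,0]-.496,P[...,1]+.153)<.06)
print('table z',np.median(z[300:330,240:260]))
k=r&(z>.02); print('candle n',k.sum(),'z',np.percentile(z[k],[5,50,95]))
c,rad=cv2.minEnclosingCircle(np.argwhere(k)[:,::-1].astype(np.float32)); print(c,rad)
print(ray('top',*c,.039))
# warmer
k=((z>.008)&(P[...,0]>.4)&(P[...,0]<.66)&(P[...,1]<-.27)&(P[...,1]>-.5)).astype(np.uint8)
# deck
dk=((z>.049)&(z<.068)&(P[...,0]>.47)&(P[...,0]<.66)&(P[...,1]<-.27)&(P[...,1]>-.5)).astype(np.uint8)
n,l,s,c=cv2.connectedComponentsWithStats(dk); i=1+np.argmax(s[1:,4]); 
pts=P[l==i][:,:2].astype(np.float32)
rc=cv2.minAreaRect(pts*1000); print('deck rect',rc)
print('box',cv2.boxPoints(rc))
# knob
kk=(P[...,0]>.42)&(P[...,0]<.48)&(abs(P[...,1]+.396)<.03)
print('zmax knob',np.percentile(z[kk],[90,98,100]))
# candle in side: outline
for n in ('side','top'):
  print(n,proj(n,(.496,-.153,.039)),proj(n,(.552,-.377,.06)))
s_=cv2.imread('pics/side0.png');h=cv2.cvtColor(s_,cv2.COLOR_BGR2HSV)
dm=cv2.inRange(h,(0,0,0),(180,110,110));dm[:250]=0;dm[282:]=0;dm[:,:296]=0;dm[:,362:]=0
cs,_=cv2.findContours(dm,0,1);q=max(cs,key=cv2.contourArea);print('side plate',cv2.fitEllipse(q),cv2.boundingRect(q))
wx=cv2.inRange(h,(18,20,150),(45,110,255));wx[:225]=0;wx[240:]=0;wx[:,:262]=0;wx[:,295:]=0
cs,_=cv2.findContours(wx,0,1);q=max(cs,key=cv2.contourArea);print('side wax',cv2.fitEllipse(q),cv2.boundingRect(q))
cv2.imwrite('pics/c1.png',cv2.resize(s_[222:262,255:305],None,fx=12,fy=12,interpolation=0))
cv2.imwrite('pics/c2.png',cv2.resize(p[205:315,325:420],None,fx=5,fy=5,interpolation=cv2.INTER_CUBIC))
E
```

```text
table z 0.00014618130128696283
candle n 662 z [0.02725931 0.03090482 0.038669  ]
(257.25, 278.0) 14.630974769592285
[ 0.49422437 -0.15331205  0.039     ]
deck rect ((539.8414306640625, -378.73358154296875), (130.3345947265625, 130.46197509765625), 11.665488243103027)
box [[ 462.83066 -328.0266 ]
 [ 489.2097  -455.79388]
 [ 616.8522  -429.44055]
 [ 590.47314 -301.67328]]
zmax knob [0.06724904 0.0731603  0.07685905]
side [278.94503354 233.01665596] [328.40538012 264.15977017]
top [257.07443161 277.10480935] [370.28409144 244.65615161]
side plate ((329.15728759765625, 266.0275573730469), (21.775001525878906, 52.8692741394043), 90.10765838623047) (301, 255, 56, 23)
side wax ((278.3668212890625, 233.55174255371094), (9.64382553100586, 25.073453903198242), 88.29417419433594) (266, 228, 27, 11)
```

View pics/c1.png

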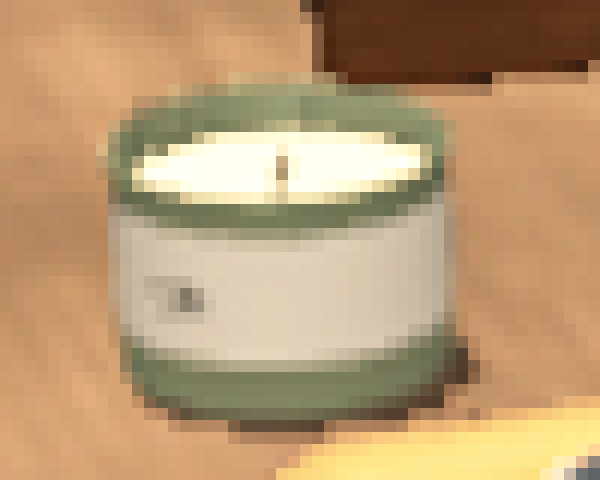

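View pics/c2.png

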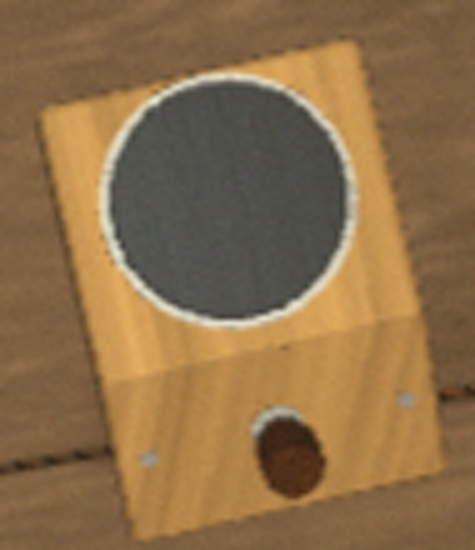

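```bash
cat >> h.py <<'E'
def go(P):
    o=env.get_obs(); R=Ro.from_euler('xyz',o['eef_rot']).as_matrix()
    print('tcp',np.round(o['tcp_pos'],4),'rot',np.round(o['eef_rot'],4),'F',np.round(o['contact_force'],1),'open',round(float(o['opening']),4),'t',round(float(o['time']),2))
    for q in P: print(q,'->',np.round(1000*(R.T@(np.array(q)-o['tcp_pos'])),1))
E
python3 -c "
from h import *
go([(.495,-.153,.2),(.495,-.153,.10)])"
```

```text
tcp [ 0.1525 -0.6056  0.238 ] rot [-3.140e+00  1.000e-04  2.469e-01] F [ 0.5 -0.5  0.6] open 0.0878 t 0.1
(0.495, -0.153, 0.2) -> [ 442.7 -355.1   38.5]
(0.495, -0.153, 0.1) -> [ 442.7 -354.9  138.5]
```

Request:
arm_command([
  {"dp": [30,-24,0],"twist": 0.01,"fingers": 1},
  {"dp": [60,-48,0],"twist": 0.02,"fingers": 1},
  {"dp": [90,-72,0],"twist": 0.03,"fingers": 1},
  {"dp": [120,-96,0],"twist": 0.045,"fingers": 1},
  {"dp": [150,-120,0],"twist": 0.045,"fingers": 1},
  {"dp": [180,-144,5],"twist": 0.045,"fingers": 1},
  {"dp": [210,-168,10],"twist": 0.045,"fingers": 1},
  {"dp": [240,-192,15],"twist": 0.045,"fingers": 1},
  {"dp": [270,-217,20],"twist": 0.045,"fingers": 1},
  {"dp": [300,-241,25],"twist": 0.045,"fingers": 1},
  {"dp": [330,-265,30],"twist": 0.045,"fingers": 1},
  {"dp": [360,-289,35],"twist": 0.045,"fingers": 1},
  {"dp": [390,-313,38],"twist": 0.045,"fingers": 1},
  {"dp": [415,-333,38],"twist": 0.045,"fingers": 1},
  {"dp": [433,-347,38],"twist": 0.045,"fingers": 1},
  {"dp": [443,-355,38],"twist": 0.045,"fingers": 1},
  {"dp": [443,-355,38],"twist": 0.045,"fingers": 1},
  {"dp": [443,-355,38],"twist": 0.045,"fingers": 1},
])

```text
time: 1.9
tcp_pos: [0.4943, -0.1541, 0.2003]
eef_rot: [-3.14, 0.002, 0.201]
contact_force: [0.2, 0.1, 0.2]
opening: 0.0879
```

```bash
python3 -c "
from h import *
go([(.495,-.153,.1),(.495,-.153,.011)])"
```

```text
tcp [ 0.4943 -0.1541  0.2003] rot [-3.1405e+00  1.7000e-03  2.0060e-01] F [0.2 0.1 0.2] open 0.0879 t 1.9
(0.495, -0.153, 0.1) -> [  1.1  -0.9 100.3]
(0.495, -0.153, 0.011) -> [  1.2  -0.8 189.3]
```

Request:
arm_command([
  {"dp": [1,-1,25],"twist": 0,"fingers": 1},
  {"dp": [1,-1,55],"twist": 0,"fingers": 1},
  {"dp": [1,-1,85],"twist": 0,"fingers": 1},
  {"dp": [1,-1,110],"twist": 0,"fingers": 1},
  {"dp": [1,-1,130],"twist": 0,"fingers": 1},
  {"dp": [1,-1,145],"twist": 0,"fingers": 1},
  {"dp": [1,-1,160],"twist": 0,"fingers": 1},
  {"dp": [1,-1,172],"twist": 0,"fingers": 1},
  {"dp": [1,-1,182],"twist": 0,"fingers": 1},
  {"dp": [1,-1,189],"twist": 0,"fingers": 1},
  {"dp": [1,-1,189],"twist": 0,"fingers": 1},
  {"dp": [1,-1,189],"twist": 0,"fingers": 1},
])

```text
time: 3.1
tcp_pos: [0.4948, -0.153, 0.0116]
eef_rot: [-3.141, 0.001, 0.201]
contact_force: [0.0, 0.0, 0.5]
opening: 0.0884
```

```bash
python3 -c "
from h import *
go([(.495,-.153,.011)])
for n in ('side','top'):
  p,d=env.get_image(n); cv2.imwrite('pics/%s1.png'%n,p)
  y,x=((190,200) if n=='side' else (200,180))
  cv2.imwrite('pics/%s1c.png'%n,cv2.resize(p[y:y+120,x:x+160],None,fx=5,fy=5))
"
```

```text
tcp [ 0.4948 -0.153   0.0116] rot [-3.1406e+00  1.4000e-03  2.0050e-01] F [0.  0.  0.5] open 0.0884 t 3.1
(0.495, -0.153, 0.011) -> [0.2 0.1 0.6]
```

View pics/side1c.png

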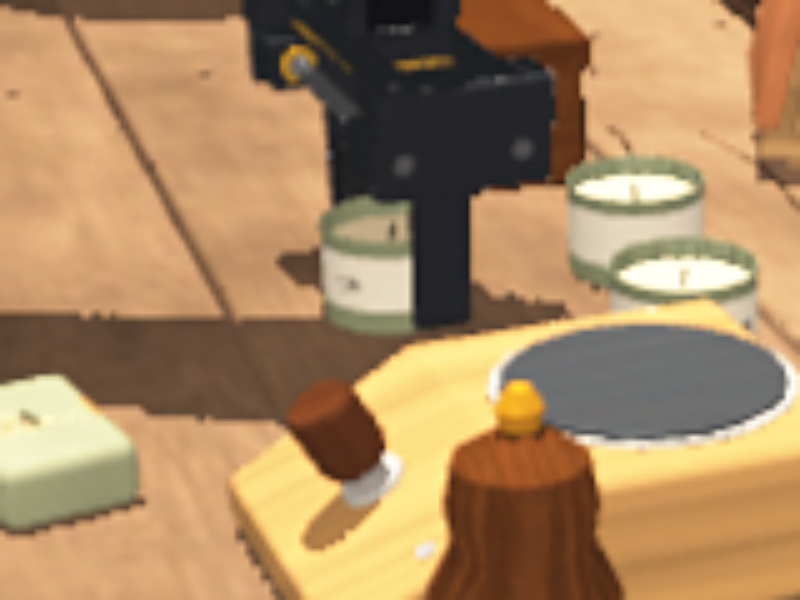

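The side crop shows the near finger in front of the chosen candle (about x 440, y 250 in the crop), with the tin standing free between the jaws. I'll close now.

Request:
arm_command([
  {"dp": [0,0,0],"twist": 0,"fingers": -1},
  {"dp": [0,0,0],"twist": 0,"fingers": -1},
  {"dp": [0,0,0],"twist": 0,"fingers": -1},
  {"dp": [0,0,0],"twist": 0,"fingers": -1},
  {"dp": [0,0,0],"twist": 0,"fingers": -1},
  {"dp": [0,0,0],"twist": 0,"fingers": -1},
  {"dp": [0,0,0],"twist": 0,"fingers": -1},
  {"dp": [0,0,0],"twist": 0,"fingers": -1},
], force=20)

```text
time: 4.0
tcp_pos: [0.4952, -0.1531, 0.012]
eef_rot: [-3.141, 0.001, 0.201]
contact_force: [0.6, -0.5, 2.4]
opening: 0.0566
```

Request:
arm_command([
  {"dp": [0,0,-3],"twist": 0,"fingers": -1},
  {"dp": [0,0,-10],"twist": 0,"fingers": -1},
  {"dp": [0,0,-25],"twist": 0,"fingers": -1},
  {"dp": [0,0,-45],"twist": 0,"fingers": -1},
  {"dp": [0,0,-70],"twist": 0,"fingers": -1},
  {"dp": [0,0,-90],"twist": 0,"fingers": -1},
  {"dp": [0,0,-105],"twist": 0,"fingers": -1},
  {"dp": [0,0,-110],"twist": 0,"fingers": -1},
  {"dp": [0,0,-110],"twist": 0,"fingers": -1},
])

```text
time: 4.9
tcp_pos: [0.4955, -0.1531, 0.1226]
eef_rot: [-3.142, -0.0, 0.201]
contact_force: [-0.5, 0.5, -1.4]
opening: 0.0565
```

```bash
python3 -c "
from h import *
go([(.552,-.377,.125),(.552,-.377,.075)])
for n in ('side','top'):
  p,d=env.get_image(n); cv2.imwrite('pics/%s2.png'%n,p)
p=cv2.imread('pics/side2.png');cv2.imwrite('pics/side2c.png',cv2.resize(p[150:310,190:400],None,fx=3.5,fy=3.5))
"
```

```text
tcp [ 0.4955 -0.1531  0.1226] rot [-3.1416e+00 -5.0000e-04  2.0060e-01] F [-0.5  0.5 -1.4] open 0.0565 t 4.9
(0.552, -0.377, 0.125) -> [ 10.8 230.7  -2.4]
(0.552, -0.377, 0.075) -> [ 10.7 230.7  47.6]
```

View pics/side2c.png

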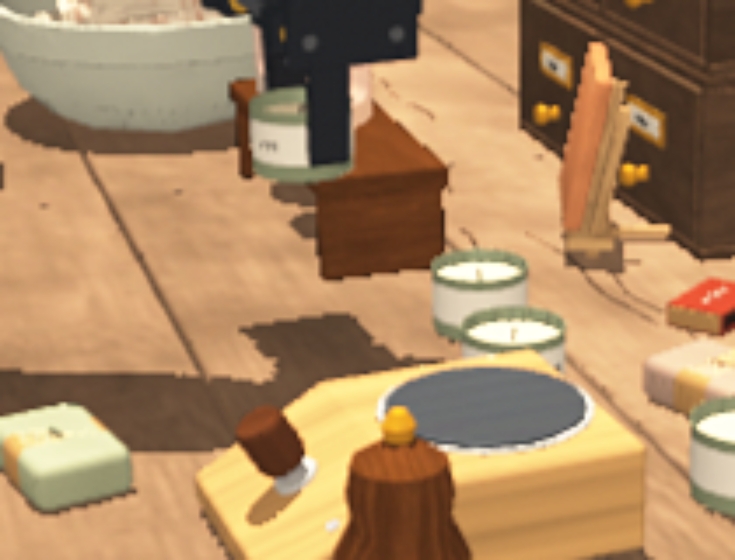

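The crop shows the tin gripped upright and clear of the table, at about (300,135) in the crop. Next I carry it over the plate.

Request:
arm_command([
  {"dp": [0,8,0],"twist": 0,"fingers": -1},
  {"dp": [1,25,0],"twist": 0,"fingers": -1},
  {"dp": [2,45,0],"twist": 0,"fingers": -1},
  {"dp": [3,68,0],"twist": 0,"fingers": -1},
  {"dp": [5,92,0],"twist": 0,"fingers": -1},
  {"dp": [6,116,0],"twist": 0,"fingers": -1},
  {"dp": [7,140,0],"twist": 0,"fingers": -1},
  {"dp": [8,164,0],"twist": 0,"fingers": -1},
  {"dp": [9,186,0],"twist": 0,"fingers": -1},
  {"dp": [10,205,0],"twist": 0,"fingers": -1},
  {"dp": [11,219,0],"twist": 0,"fingers": -1},
  {"dp": [11,228,5],"twist": 0,"fingers": -1},
  {"dp": [11,231,12],"twist": 0,"fingers": -1},
  {"dp": [11,231,20],"twist": 0,"fingers": -1},
  {"dp": [11,231,28],"twist": 0,"fingers": -1},
  {"dp": [11,231,34],"twist": 0,"fingers": -1},
  {"dp": [11,231,40],"twist": 0,"fingers": -1},
  {"dp": [11,231,40],"twist": 0,"fingers": -1},
  {"dp": [11,231,40],"twist": 0,"fingers": -1},
])

```text
time: 6.9
tcp_pos: [0.5516, -0.3769, 0.0812]
eef_rot: [-3.141, 0.002, 0.201]
contact_force: [-0.1, -0.2, -1.4]
opening: 0.0566
```

```bash
python3 -c "
from h import *
go([(.552,-.377,.072)])
for n in ('side','top'):
  p,d=env.get_image(n); cv2.imwrite('pics/%s3.png'%n,p)
p=cv2.imread('pics/side3.png');cv2.imwrite('pics/side3c.png',cv2.resize(p[190:330,230:400],None,fx=4,fy=4))
"
```

```text
tcp [ 0.5516 -0.3769  0.0812] rot [-3.1406e+00  1.6000e-03  2.0090e-01] F [-0.1 -0.2 -1.4] open 0.0566 t 6.9
(0.552, -0.377, 0.072) -> [0.4 0.1 9.2]
```

View pics/side3c.png

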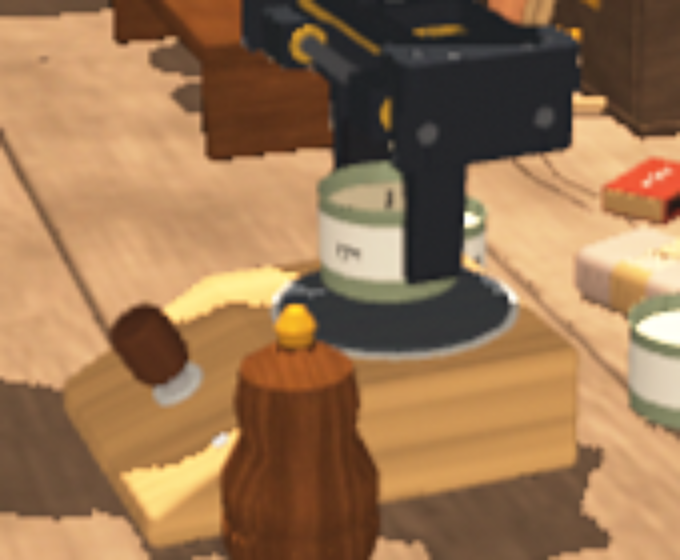

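The tin hangs over the middle of the plate, about 9 mm up. I lower it until it touches.

Request:
arm_command([
  {"dp": [0,0,3],"twist": 0,"fingers": -1},
  {"dp": [0,0,5],"twist": 0,"fingers": -1},
  {"dp": [0,0,7],"twist": 0,"fingers": -1},
  {"dp": [0,0,8],"twist": 0,"fingers": -1},
  {"dp": [0,0,9],"twist": 0,"fingers": -1},
  {"dp": [0,0,9],"twist": 0,"fingers": -1},
  {"dp": [0,0,9],"twist": 0,"fingers": -1},
])

```text
time: 7.7
tcp_pos: [0.5519, -0.3772, 0.0727]
eef_rot: [-3.141, 0.001, 0.201]
contact_force: [-0.2, 1.0, -1.7]
opening: 0.0568
```

Request:
arm_command([
  {"dp": [0,0,0.5],"twist": 0,"fingers": -1},
  {"dp": [0,0,1],"twist": 0,"fingers": -1},
  {"dp": [0,0,1],"twist": 0,"fingers": -1},
])

```text
time: 8.0
tcp_pos: [0.552, -0.3773, 0.072]
eef_rot: [-3.141, 0.001, 0.201]
contact_force: [-1.7, 0.7, 1.2]
opening: 0.0567
```

Request:
arm_command([
  {"dp": [0,0,0.3],"twist": 0,"fingers": -1},
  {"dp": [0,0,0.3],"twist": 0,"fingers": 0.4},
  {"dp": [0,0,0.3],"twist": 0,"fingers": 0.6},
  {"dp": [0,0,0.3],"twist": 0,"fingers": 0.8},
  {"dp": [0,0,0.3],"twist": 0,"fingers": 0.8},
  {"dp": [0,0,0.3],"twist": 0,"fingers": 0.8},
  {"dp": [0,0,0],"twist": 0,"fingers": 0.8},
  {"dp": [0,0,-10],"twist": 0,"fingers": 0.8},
  {"dp": [0,0,-25],"twist": 0,"fingers": 0.8},
  {"dp": [0,0,-45],"twist": 0,"fingers": 0.8},
  {"dp": [0,0,-70],"twist": 0,"fingers": 0.8},
  {"dp": [0,0,-90],"twist": 0,"fingers": 0.8},
  {"dp": [0,0,-100],"twist": 0,"fingers": 0.8},
  {"dp": [0,0,-100],"twist": 0,"fingers": 0.8},
])

```text
time: 9.4
tcp_pos: [0.5532, -0.3779, 0.1745]
eef_rot: [3.139, -0.002, 0.201]
contact_force: [0.4, 0.0, -0.2]
opening: 0.0794
```

```bash
python3 -c "
from h import *
go([(.448,-.398,.17)])
print(proj('side',(.552,-.377,.099)))
for n in ('side','top'):
  p,d=env.get_image(n); cv2.imwrite('pics/%s4.png'%n,p)
p=cv2.imread('pics/side4.png');cv2.imwrite('pics/side4c.png',cv2.resize(p[190:330,230:400],None,fx=4,fy=4))
"
```

```text
tcp [ 0.5532 -0.3779  0.1745] rot [ 3.1388e+00 -2.4000e-03  2.0050e-01] F [ 0.4  0.  -0.2] open 0.0794 t 9.4
(0.448, -0.398, 0.17) -> [-107.1   -1.3    4.3]
[328.1688504  241.55070508]
```

View pics/side4c.png

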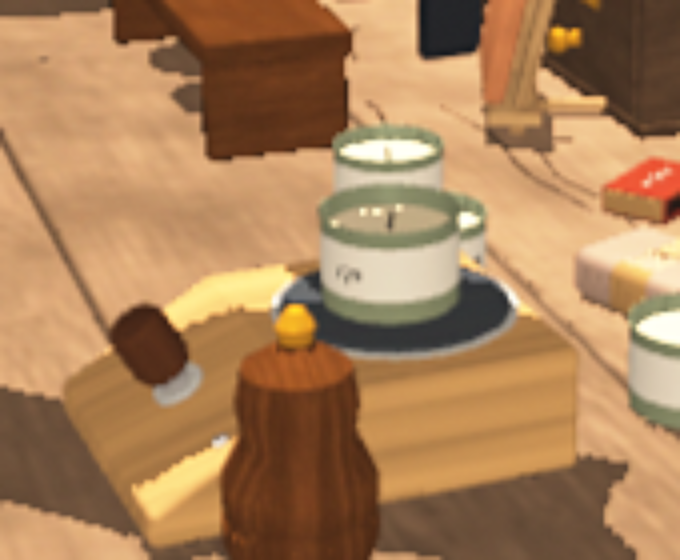

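View pics/top4.png

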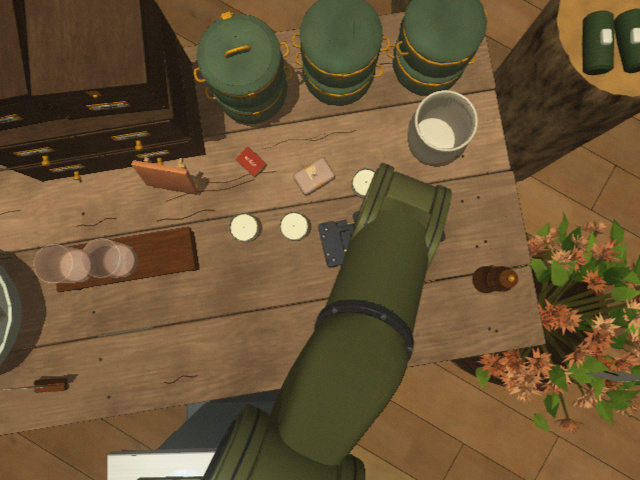

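```bash
python3 -c "
from h import *
c,s=np.cos(.2),np.sin(.2)
def W(x,z): return (.552+(x-.032)*c,-.377+(x-.032)*s,z)
K=W(-.0675,.057);E=W(-.074,.0682)
print('mid',K,'end',E)
for n in ('side','top'):
  h=cv2.cvtColor(cv2.imread('pics/%s0.png'%n),cv2.COLOR_BGR2HSV)
  m=cv2.inRange(h,(0,100,0),(14,255,120))
  k=proj(n,K); M=np.zeros_like(m); a,b=np.int32(k); M[b-14:b+14,a-14:a+14]=m[b-14:b+14,a-14:a+14]
  mm=cv2.moments(M,True); print(n,k,mm['m10']/mm['m00'],mm['m01']/mm['m00'],mm['m00'],cv2.boundingRect(M))
go([W(-.071,.15),W(-.071,.044)])
"
```

```text
mid (np.float64(0.4544833755047965), np.float64(-0.3967675984141086), 0.057) end (np.float64(0.4481129427488284), np.float64(-0.39805894906427647), 0.0682)
side [269.41692733 275.87742303] 267.7164179104478 277.5223880597015 201.0 (255, 267, 22, 19)
top [382.19163988 294.69795104] 382.4714285714286 296.45714285714286 140.0 (377, 289, 13, 16)
tcp [ 0.5517 -0.3771  0.1718] rot [-3.1411e+00  1.2000e-03  2.0070e-01] F [-0.2  0.3 -0.4] open 0.0795 t 9.5
(np.float64(0.4510531424823522), np.float64(-0.3974629410718913), 0.15) -> [-1.027e+02 -1.000e-01  2.200e+01]
(np.float64(0.4510531424823522), np.float64(-0.3974629410718913), 0.044) -> [-1.026e+02 -1.000e-01  1.280e+02]
```

Request:
arm_command([
  {"dp": [-15,0,0],"twist": 0,"fingers": 0.3},
  {"dp": [-35,0,0],"twist": 0,"fingers": 0.3},
  {"dp": [-60,0,0],"twist": 0,"fingers": 0.3},
  {"dp": [-80,0,5],"twist": 0,"fingers": 0.3},
  {"dp": [-95,0,15],"twist": 0,"fingers": 0.3},
  {"dp": [-104,0,30],"twist": 0,"fingers": 0.3},
  {"dp": [-104,0,45],"twist": 0,"fingers": 0.3},
  {"dp": [-104,0,60],"twist": 0,"fingers": 0.3},
  {"dp": [-104,0,75],"twist": 0,"fingers": 0.3},
  {"dp": [-104,0,85],"twist": 0,"fingers": 0.3},
  {"dp": [-104,0,85],"twist": 0,"fingers": 0.3},
  {"dp": [-104,0,85],"twist": 0,"fingers": 0.3},
])

```text
time: 10.7
tcp_pos: [0.4498, -0.3978, 0.0868]
eef_rot: [-3.141, 0.001, 0.201]
contact_force: [-0.6, -0.3, -0.5]
opening: 0.0571
```

```bash
python3 -c "
from h import *
go([(.450,-.398,.043)])
for n in ('side','top'):
  p,d=env.get_image(n); cv2.imwrite('pics/%s5.png'%n,p)
p=cv2.imread('pics/side5.png');cv2.imwrite('pics/side5c.png',cv2.resize(p[190:330,210:380],None,fx=4,fy=4))
"
```

```text
tcp [ 0.4498 -0.3978  0.0868] rot [-3.141e+00  1.300e-03  2.008e-01] F [-0.6 -0.3 -0.5] open 0.0571 t 10.7
(0.45, -0.398, 0.043) -> [ 0.2  0.3 43.8]
```

View pics/side5c.png

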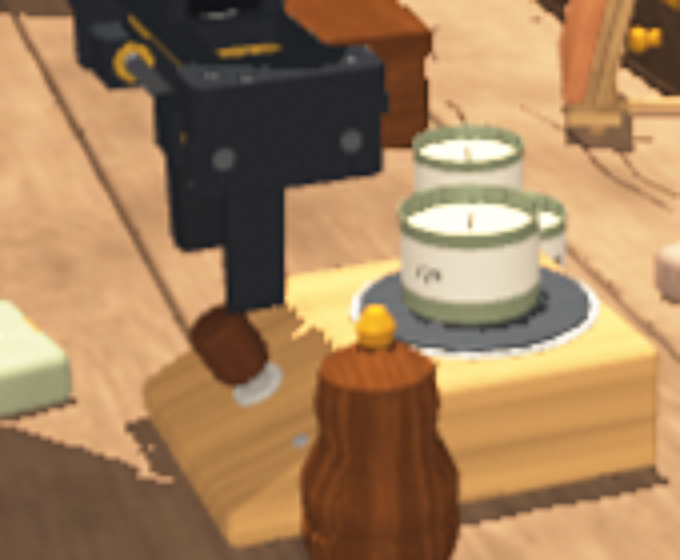

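View pics/top5.png

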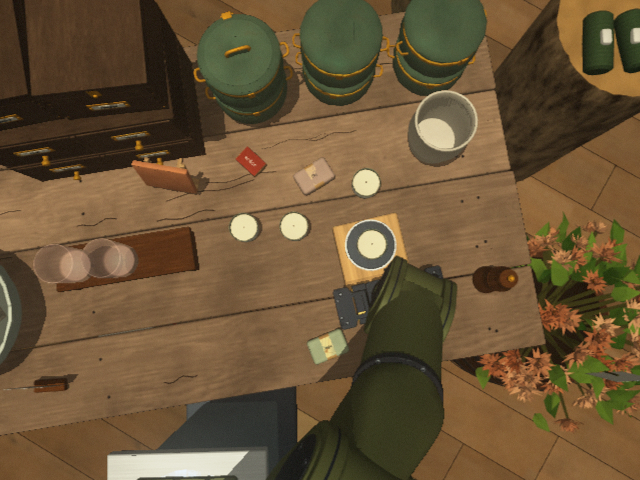

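Candle is centred on the plate (top: ~(371,244)). The fingers straddle the knob at side crop (232,345), so I descend.

Request:
arm_command([
  {"dp": [0,0,8],"twist": 0,"fingers": 0.3},
  {"dp": [0,0,16],"twist": 0,"fingers": 0.3},
  {"dp": [0,0,24],"twist": 0,"fingers": 0.3},
  {"dp": [0,0,32],"twist": 0,"fingers": 0.3},
  {"dp": [0,0,38],"twist": 0,"fingers": 0.3},
  {"dp": [0,0,42],"twist": 0,"fingers": 0.3},
  {"dp": [0,0,43],"twist": 0,"fingers": 0.3},
  {"dp": [0,0,43],"twist": 0,"fingers": 0.3},
])

```text
time: 11.6
tcp_pos: [0.4501, -0.3982, 0.0445]
eef_rot: [3.141, 0.0, 0.201]
contact_force: [-0.5, -0.2, 0.5]
opening: 0.0576
```

```bash
python3 -c "
from h import *
go([(.450,-.398,.043)])
p,d=env.get_image('side'); cv2.imwrite('pics/side6c.png',cv2.resize(p[190:330,210:380],None,fx=4,fy=4))
"
```

```text
tcp [ 0.4501 -0.3982  0.0445] rot [3.1411e+00 4.0000e-04 2.0070e-01] F [-0.5 -0.2  0.5] open 0.0576 t 11.6
(0.45, -0.398, 0.043) -> [-0.1 -0.2  1.5]
```

View pics/side6c.png

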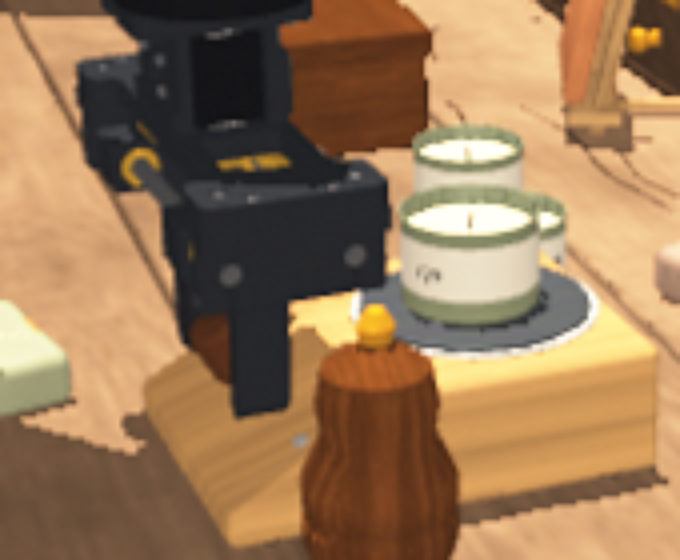

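Fingers sit either side of the knob, clear of the panel. Close on it.

Request:
arm_command([
  {"dp": [0,0,0],"twist": 0,"fingers": -1},
  {"dp": [0,0,0],"twist": 0,"fingers": -1},
  {"dp": [0,0,0],"twist": 0,"fingers": -1},
  {"dp": [0,0,0],"twist": 0,"fingers": -1},
  {"dp": [0,0,0],"twist": 0,"fingers": -1},
  {"dp": [0,0,0],"twist": 0,"fingers": -1},
  {"dp": [0,0,0],"twist": 0,"fingers": -1},
  {"dp": [0,0,0],"twist": 0,"fingers": -1},
], force=35)

```text
time: 12.45
tcp_pos: [0.4503, -0.3984, 0.0448]
eef_rot: [3.141, 0.0, 0.201]
contact_force: [0.6, -1.2, 1.8]
opening: 0.0232
```

Request:
arm_command([
  {"dp": [-1,0,-1.7],"twist": 0,"fingers": -1},
  {"dp": [-2,0,-3.5],"twist": 0,"fingers": -1},
  {"dp": [-3,0,-5.2],"twist": 0,"fingers": -1},
  {"dp": [-4,0,-6.9],"twist": 0,"fingers": -1},
  {"dp": [-5,0,-8.7],"twist": 0,"fingers": -1},
  {"dp": [-6,0,-10.4],"twist": 0,"fingers": -1},
  {"dp": [-7,0,-12.1],"twist": 0,"fingers": -1},
  {"dp": [-7.5,0,-13],"twist": 0,"fingers": -1},
  {"dp": [-7.5,0,-13],"twist": 0,"fingers": -1},
])

```text
time: 13.35
tcp_pos: [0.443, -0.3999, 0.0578]
eef_rot: [3.14, -0.0, 0.201]
contact_force: [0.7, -0.6, 1.6]
opening: 0.0227
```

```bash
python3 -c "
from h import *
go([])
p,d=env.get_image('side'); cv2.imwrite('pics/side7c.png',cv2.resize(p[190:330,210:380],None,fx=4,fy=4))
"
```

```text
tcp [ 0.443  -0.3999  0.0578] rot [ 3.1405e+00 -1.0000e-04  2.0070e-01] F [ 0.7 -0.6  1.6] open 0.0227 t 13.35
```

View pics/side7c.png

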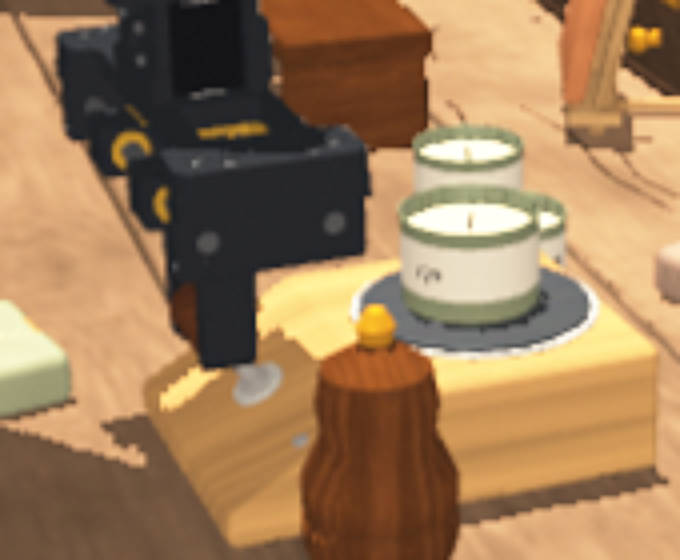

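The fingers moved 15 mm along the axis and the knob came with them. I give it a slight extra tug, let go, rise and wait over a second.

Request:
arm_command([
  {"dp": [-0.5,0,-0.9],"twist": 0,"fingers": -1},
  {"dp": [-0.5,0,-0.9],"twist": 0,"fingers": -1},
  {"dp": [-0.5,0,-0.9],"twist": 0,"fingers": -1},
])

```text
time: 13.7
tcp_pos: [0.443, -0.3999, 0.058]
eef_rot: [3.141, -0.001, 0.201]
contact_force: [4.2, -1.6, -11.2]
opening: 0.0225
```

Request:
arm_command([
  {"dp": [0,0,0],"twist": 0,"fingers": 0.3},
  {"dp": [0,0,0],"twist": 0,"fingers": 0.3},
  {"dp": [0,0,0],"twist": 0,"fingers": 0.3},
  {"dp": [0,0,0],"twist": 0,"fingers": 0.3},
  {"dp": [0,0,-8],"twist": 0,"fingers": 0.3},
  {"dp": [0,0,-20],"twist": 0,"fingers": 0.3},
  {"dp": [0,0,-35],"twist": 0,"fingers": 0.3},
  {"dp": [0,0,-48],"twist": 0,"fingers": 0.3},
  {"dp": [0,0,-55],"twist": 0,"fingers": 0.3},
  {"dp": [0,0,-55],"twist": 0,"fingers": 0.3},
  {"dp": [0,0,-55],"twist": 0,"fingers": 0.3},
  {"dp": [0,0,-55],"twist": 0,"fingers": 0.3},
  {"dp": [0,0,-55],"twist": 0,"fingers": 0.3},
  {"dp": [0,0,-55],"twist": 0,"fingers": 0.3},
  {"dp": [0,0,-55],"twist": 0,"fingers": 0.3},
  {"dp": [0,0,-55],"twist": 0,"fingers": 0.3},
  {"dp": [0,0,-55],"twist": 0,"fingers": 0.3},
  {"dp": [0,0,-55],"twist": 0,"fingers": 0.3},
])

```text
time: 15.5
tcp_pos: [0.4429, -0.3998, 0.1129]
eef_rot: [3.141, -0.001, 0.201]
contact_force: [0.0, -0.8, -0.6]
opening: 0.0575
```

```bash
python3 -c "
from h import *
go([])
p,d=env.get_image('side'); cv2.imwrite('pics/side8.png',p);cv2.imwrite('pics/side8c.png',cv2.resize(p[190:330,210:380],None,fx=4,fy=4))
"
```

```text
tcp [ 0.4429 -0.3998  0.1129] rot [ 3.1407e+00 -6.0000e-04  2.0090e-01] F [ 0.  -0.8 -0.6] open 0.0575 t 15.5
```

View pics/side8c.png

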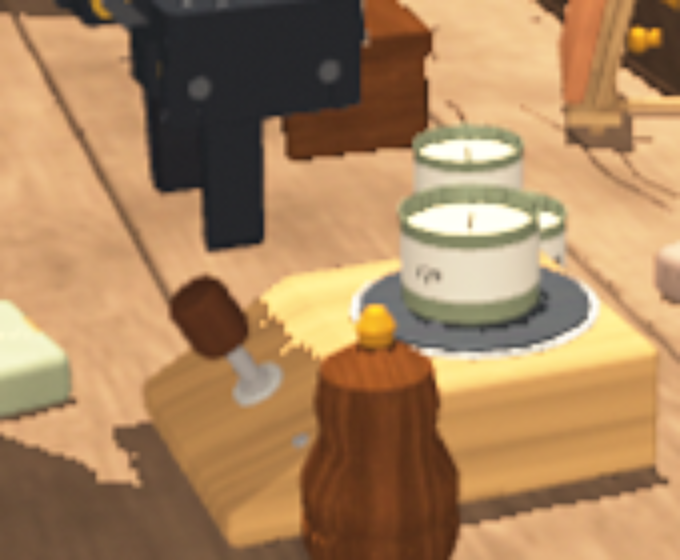

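The knob stays out by itself: in the crop, its end is near (205,300) and the stem is visible at (240,365). The extra tug met the hard stop, at about 11 N. Now I grip it again and push it home.

Request:
arm_command([
  {"dp": [0,0,10],"twist": 0,"fingers": 0.3},
  {"dp": [0,0,22],"twist": 0,"fingers": 0.3},
  {"dp": [0,0,34],"twist": 0,"fingers": 0.3},
  {"dp": [0,0,44],"twist": 0,"fingers": 0.3},
  {"dp": [0,0,51],"twist": 0,"fingers": 0.3},
  {"dp": [0,0,55],"twist": 0,"fingers": 0.3},
  {"dp": [0,0,55],"twist": 0,"fingers": 0.3},
  {"dp": [0,0,55],"twist": 0,"fingers": -1},
  {"dp": [0,0,55],"twist": 0,"fingers": -1},
  {"dp": [0,0,55],"twist": 0,"fingers": -1},
  {"dp": [0,0,55],"twist": 0,"fingers": -1},
  {"dp": [0,0,55],"twist": 0,"fingers": -1},
  {"dp": [0,0,55],"twist": 0,"fingers": -1},
  {"dp": [0,0,55],"twist": 0,"fingers": -1},
])

```text
time: 16.95
tcp_pos: [0.4431, -0.3999, 0.0582]
eef_rot: [3.141, -0.001, 0.201]
contact_force: [-0.1, 0.9, 2.1]
opening: 0.023
```

Request:
arm_command([
  {"dp": [1,0,1.7],"twist": 0,"fingers": -1},
  {"dp": [2,0,3.5],"twist": 0,"fingers": -1},
  {"dp": [3,0,5.2],"twist": 0,"fingers": -1},
  {"dp": [4,0,6.9],"twist": 0,"fingers": -1},
  {"dp": [5,0,8.7],"twist": 0,"fingers": -1},
  {"dp": [6,0,10.4],"twist": 0,"fingers": -1},
  {"dp": [7,0,12.1],"twist": 0,"fingers": -1},
  {"dp": [7.5,0,13],"twist": 0,"fingers": -1},
  {"dp": [7.5,0,13],"twist": 0,"fingers": -1},
])

```text
time: 17.85
tcp_pos: [0.4504, -0.3985, 0.0452]
eef_rot: [3.14, -0.001, 0.201]
contact_force: [1.2, -0.3, -0.6]
opening: 0.0228
```

Push a little more to meet the home stop.

Request:
arm_command([
  {"dp": [0.4,0,0.7],"twist": 0,"fingers": -1},
  {"dp": [0.6,0,1.1],"twist": 0,"fingers": -1},
  {"dp": [0.6,0,1.1],"twist": 0,"fingers": -1},
])

```text
time: 18.15
tcp_pos: [0.4504, -0.3985, 0.0451]
eef_rot: [3.14, 0.0, 0.201]
contact_force: [-2.0, 0.6, 7.6]
opening: 0.0231
```

Request:
arm_command([
  {"dp": [0,0,0],"twist": 0,"fingers": -1},
  {"dp": [0,0,0],"twist": 0,"fingers": 0.3},
  {"dp": [0,0,0],"twist": 0,"fingers": 0.3},
  {"dp": [0,0,0],"twist": 0,"fingers": 0.3},
  {"dp": [0,0,0],"twist": 0,"fingers": 0.3},
  {"dp": [0,0,-8],"twist": 0,"fingers": 0.3},
  {"dp": [0,0,-20],"twist": 0,"fingers": 0.3},
  {"dp": [0,0,-40],"twist": 0,"fingers": 0.3},
  {"dp": [0,0,-65],"twist": 0,"fingers": 0.3},
  {"dp": [0,0,-90],"twist": 0,"fingers": 0.3},
  {"dp": [0,0,-115],"twist": 0,"fingers": 0.3},
  {"dp": [0,0,-135],"twist": 0,"fingers": 0.3},
  {"dp": [-10,0,-145],"twist": 0,"fingers": 0.3},
  {"dp": [-20,0,-145],"twist": 0,"fingers": 0.3},
  {"dp": [-20,0,-145],"twist": 0,"fingers": 0.3},
  {"dp": [-20,0,-145],"twist": 0,"fingers": 0.3},
])

```text
time: 19.75
tcp_pos: [0.4296, -0.4022, 0.1892]
eef_rot: [-3.141, 0.002, 0.2]
contact_force: [1.0, 0.7, -0.2]
opening: 0.0575
```

```bash
python3 -c "
from h import *
go([])
a=cv2.imread('pics/side0.png')
p,d=env.get_image('side'); cv2.imwrite('pics/side9.png',p)
q,d=env.get_image('top'); cv2.imwrite('pics/top9.png',q)
cv2.imwrite('pics/cmp.png',np.vstack([cv2.resize(i[220:330,170:430],None,fx=2.7,fy=2.7) for i in (a,p)]))
"
```

```text
tcp [ 0.4296 -0.4022  0.1892] rot [-3.1413e+00  1.7000e-03  1.9960e-01] F [ 1.   0.7 -0.2] open 0.0575 t 19.75
```

View pics/cmp.png

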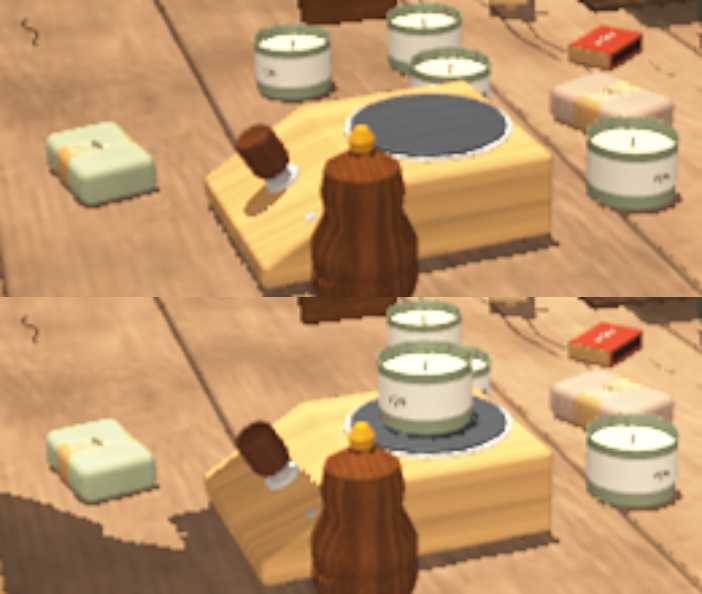

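View pics/top9.png

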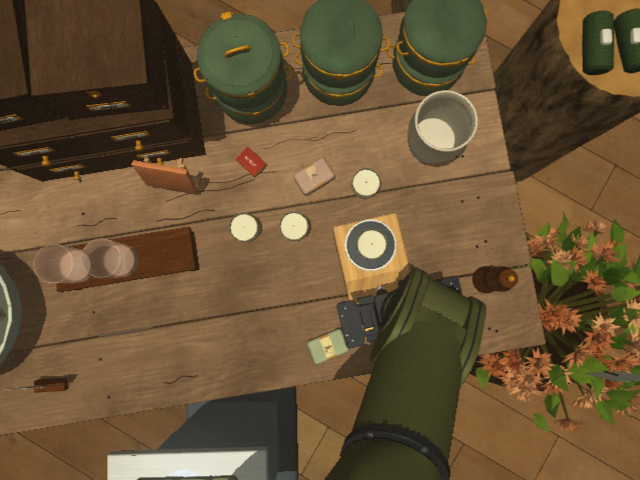

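The before and after crops match. The knob is back at its home position, (265,155) before and (265,452-297) after. The candle is upright in the middle of the plate, and the soaps, matchbox and mill are where they were.

```bash
python3 -c "
from rig import env
print(env.finish_job())"
```

```text
the job is handed in; nothing more can be done
None
```

The job is done and handed in at about 20 s of the 51 s allowed; no verdict was reported.

- **Candle:** I took the tin nearest the base, about 0.52 m away, and lowered it onto the plate until the wrist force showed contact. I released it only then. It stands upright near the middle of the plate.
- **Knob:** I pulled it 15 mm until it met the out stop, at about 11–12 N on an extra tug. After I let go it stayed out for more than a second, and a picture confirmed this. I then gripped it again and pushed it home until it met the stop, at about 8 N.
- **Last checks:** In the final side picture the knob is where it started. The soaps and the matchbox have not visibly moved in either view, and the arm was clear of everything.
- **One disagreement:** The knob first measured about 2–3 mm further forward than the warmer's dimensions predicted. I allowed for part of that when gripping, and it caused no trouble.

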